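# Pull the boiler's air flap shut with the hook pole

## Robot

A 6-joint arm with a two-finger parallel gripper is mounted at the origin on the work surface. World frame = base frame: x ahead of the robot, y to its left, z up, the work surface at z = 0. Lengths are in m, angles in rad, forces in N, time in s.
With the tool pointing down it reaches from about 0.3 to 0.85 m from the base axis. Payload 5.4 kg.
Tool frame: the origin (TCP) lies midway between the tips of the shut fingers; the grasp point (between the pads) lies 19 mm behind it; z points along the fingers, x is the direction in which the jaws open and shut, and the axes are right-handed (so a half turn about z gives the same grasp; the last joint's range is limited). The gripper opens to 85 mm and grips with 20 to 120 N. Pads are 22 mm wide; open, the fingers measure 114 mm over their backs; the gripper's body (76 mm by 85 mm) begins 54 mm behind the grasp point. The pads swing forward as they close: fully open they stand 13 mm farther back than shut.
Start: joints at [-1.375, 0.158, 1.597, -0, 1.386, -0.21], TCP at [0.227, -0.528, 0.231] pointing down, gripper open.
Joint ranges: [-2.91, 2.91], [-0.94, 2.29], [0.18, 2.7], [-1.29, 4.43], [0.17, 2.64], [-3, 3]. Speed limits (rad/s): [2.57, 2.57, 3.14, 3.14, 3.14, 3.14].

## Interface

Orientations are given as [roll, pitch, yaw] about the fixed x, y, z axes, in that order (R = Rz(yaw) Ry(pitch) Rx(roll)).
In Python, from rig import env gives the robot as it stands.
- The arm moves only by the tool step_arm, never from a script. Its argument "moves" is text: rows parted by semicolons, each of 4 numbers parted by spaces: the shift along the tool's x, y, z in mm, then the turn about the tool's z in rad. A call has exactly 5 rows; each row shifts and turns the commanded pose from where the row before left it, along the tool's axes as they then stand; what a row does not reach is not made up. A row lasts 1/12 s, in which the tool goes at most 41.7 mm and 7.16 degrees, less where a joint would pass 70% of its speed; a pose out of reach is approached as far as the arm can. A call is refused whole if a number of a shift passes 41.7 or a number of a turn 0.125, either way. A call with a gripper value outside its range is refused whole. "hand" is the opening, from -1 (shut) to 1 (fully open), set as the call begins (left out, the last holds). The fingers move at their own pace and stop on an object; "squeeze" is the grip in N (left out, the last holds). Time passes only in rows, so rows that do not move let the fingers close, or fill a call up. It gives the time, the measured TCP pose, the force and the opening at its end, in the units of the state.
- env.get_state(): the state, without advancing time (a new reading comes with each control period).
- env.camera(name): name is "scene" or "top"; returns (picture, depth): 384x512x3 uint8, blue, green, red; 384x512 float32, m along the optical axis (not along the pixel's ray), 0 where there is no reading.
- env.calibration(name): a dict with "camera_matrix" (3x3 intrinsics, pixels), "dist" ([k1, k2, p1, p2, k3] as OpenCV has them; the pictures are not rectified), "eye" and "orientation" of the camera in the world. Camera axes: x right, y down, z forward; pixel columns grow to the right and rows downward; lengths in m; the calibration is good to about 2 mm. A picture is of the moment at which its call begins. calibration takes no time and is no camera call.
- env.close_job(): hands the job in, once; it reports no verdict.
The state is a dict: "time_s": time; "joints": joint angles; "qvel": joint speeds; "effort": joint torques, N m; "tool_pos": TCP position; "ee_rot": TCP orientation; "force": force on the tool from outside, world axes, zero at the start; "wrist_torque": the same for the moment, N m; "gripper_width": finger opening in m.
Only numpy, scipy, OpenCV 4.12 (cv2) and the standard library are available. Lean on these libraries where they do the work, as an engineer would, in place of code of your own. Each camera call takes 0.05 s, during which the arm holds its last target.

## Task

The red flap on the far side of the boiler's steel air inlet box stands open. Take the hook pole from its wooden rest, drop its hook into the brass ring eye on top of the flap and draw the flap towards the box until it clicks shut and stays shut, then unhook the pole and lay it back in its rest, in both cradles. The flap is hot, so touch it with nothing but the pole and keep the hand off the box too; draw gently, never more than 20 N on the eye, and leave the other things on the bench where they are.

Things in the scene. Friction and masses are not known exactly. Their poses are not given: they have to be found in the camera images.
- airbox: fixed air inlet box of bare sheet steel: 110 mm along its x, 240 mm along y, 185 mm high, flat top. Origin: centre of its underside. Its +x points from the worker's side to the flap's side (open mouth), z up. A round 100 mm duct on its -y side goes down into the bench (out to y = -240 mm, 140 mm high).
- hinge (a point): middle of the flap's level hinge line, on the flap side at the foot of the box, 92 mm along the box's +x from its centre and 20 mm above the bench; axes as the box's, the hinge line runs along y
- flap (a joint): angle (rad) of the red steel flap, 230 mm wide, 180 mm high, hinged along its lower edge: 0 upright, positive leaning away from the box (open). It swings in the box's x-z plane. A spring and a stiff hinge hold it open at 0.4 to 0.7 and throw it back to about 0.35 if let go before it has caught. Where it shuts see ball_catch.
- ball_catch (a point): ball catch on top of the mouth's rubber-faced seat frame, nominal place. The seat is clamped anywhere within 0.08 rad either way, NOT measured: the flap shuts at a joint value in -0.08..0.08 (20 mm either way at the eye). Pull at the eye: 1-4 N on the way, up to 7-12 N as the ball rides up 15 to 5 mm (at the eye) before shut, then it falls to 0-4 N, and rises again on the hard seat: shut.
- eye (a point): centre of the brass ring eye at the top of the flap: clear opening 26 mm, wire 5 mm, its plane level when the flap is upright (it tilts with the flap; the point's z is the ring's axis). It lies 245 mm above the hinge line, 22 mm from the flap's plane towards the box, mid-width. Beyond it (away from the box) stands a 44 mm wide steel upstand reaching 13 mm above the ring's centre.
- pole_mid (a point): centre of the hook pole, which is its grip: wooden handle 120 mm long (x), 22 mm wide (y), 26 mm high (z), at the balance point. The pole is a 12 mm steel rod, 390 mm long, about 0.24 kg, x along it towards the hook end, z up; it lies in the rest with the hook hanging down.
- hook (a point): middle of the hook: an 8 mm thick straight steel pin that points down (-z) square from the rod's end, 200 mm along +x from pole_mid; the pin runs from the rod's axis to its tip, 46 mm below the axis; this point is on the pin 22 mm below the rod's axis; axes as the pole's
- rest_mid (a point): where pole_mid is when the pole lies in its rest, 96 mm above the bench; x along the rest, the way the pole points at the start. The fixed wooden rest is 310 mm long, with posts 125 mm either side of this point, each topped by a flared notch (21 mm wide at the rod, 41 mm at its mouth, 22 mm above the rod's axis); between the posts only a 12 mm high, 70 mm wide board
- bowl: stainless steel dog bowl, 170 mm across, 55 mm high; origin at the centre of its underside; not to be moved
- case: closed orange plastic wheel brace case, 300 x 100 x 56 mm, lying flat; origin at the centre of its underside; not to be moved
- scraper: flat grey silicone scraper, about 170 mm long; origin at the centre of its underside; not to be moved
- peg_a: steel tent peg with a bent top, 180 mm long, lying; origin at the centre of its underside; not to be moved
- peg_b: second such tent peg; origin at the centre of its underside; not to be moved
- coupling: brass pipe coupling, 40 mm across, 45 mm high, standing; origin at the centre of its underside; not to be moved
- jar: grey jar with a lid, 70 mm across, 90 mm high; origin at the centre of its underside; not to be moved

How it is judged:
By the outcome, as a careful person would: the job done as asked, in the order asked, and still so for the second after the job is handed in, with the robot touching nothing.
It also fails if it takes over 72 s, if anything falls off the work surface, if the arm or the gripper's body presses on something with over 40 N, if the wrist force passes 120 N, or if a joint passes its speed limit or range.

## Working session

There is one attempt and no reset: what is moved stays moved. The work goes in short steps, Python scripts to look and compute and a tool call to move; the robot and the scene stay as the last step left them, time stands still between calls to the robot, and variables do not carry over. Pictures are saved under pics/ and viewed, and the job is handed in when it is done.

Besides the shell and the picture viewer there is one more tool, called after "Request:" by a JSON object that holds its "fn" and its "kwargs", one argument or row to a line. step_arm: Moves the arm, as the interface text tells. Its arguments: {"type":"object","properties":{"moves":{"type":"string"},"hand":{"type":"number"},"squeeze":{"type":"number"}},"required":["moves"]}

```bash
ls; mkdir -p pics; python3 - <<'E'
from rig import env
import cv2,numpy as np
print(env.get_state())
for n in ["scene","top"]:
    p,d=env.camera(n); cv2.imwrite(f"pics/{n}0.png",p); np.save(f"{n}0.npy",d); print(n,env.calibration(n))
E
```

```text
pics
{'time_s': 0.0, 'joints': array([-1.37510890e+00,  1.59071130e-01,  1.59824020e+00,  2.22559592e-05,
        1.38619570e+00, -2.10113602e-01]), 'qvel': array([ 0.0005219 , -0.00192017,  0.00021047, -0.00030455, -0.00129029,
        0.00096331]), 'effort': array([ 1.14774644e-03, -3.96001804e+01, -3.31428981e+01, -1.47254295e-04,
        8.28514458e-03,  8.42695727e-06]), 'tool_pos': array([ 0.22684414, -0.52770774,  0.2303005 ]), 'ee_rot': array([-3.14117198e+00,  1.86771498e-03, -1.16499901e+00]), 'force': array([ 0.16460404, -0.82174837, -0.04055124]), 'wrist_torque': array([ 0.02739537, -0.01103147, -0.01664546]), 'gripper_width': 0.08572801910802176}
scene {'camera_matrix': array([[405.80792242,   0.        , 254.5017272 ],
       [  0.        , 405.80792242, 196.20470205],
       [  0.        ,   0.        ,   1.        ]]), 'dist': array([0.04939354, 0.        , 0.        , 0.        , 0.        ]), 'eye': array([1.26897883, 0.96189091, 0.99798772]), 'orientation': array([-2.16831127, -0.01157786,  2.49007341])}
top {'camera_matrix': array([[391.35735559,   0.        , 260.67566313],
       [  0.        , 391.35735559, 194.28492319],
       [  0.        ,   0.        ,   1.        ]]), 'dist': array([0.02057821, 0.        , 0.        , 0.        , 0.        ]), 'eye': array([0.33677396, 0.00675157, 1.49961184]), 'orientation': array([-2.9962644 ,  0.0089801 , -1.60091633])}
```

View pics/scene0.png

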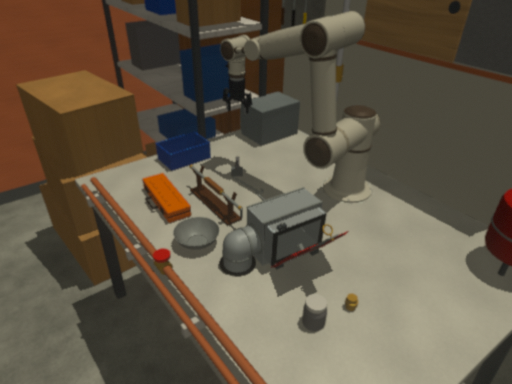

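View pics/top0.png

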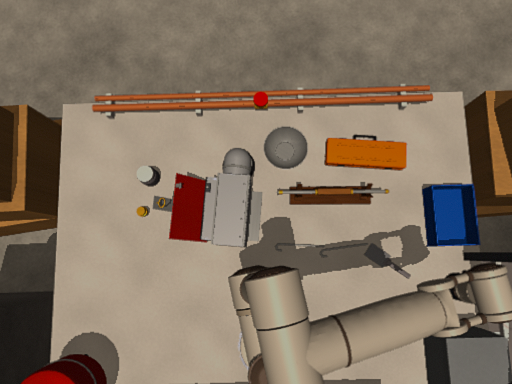

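```bash
cat > h.py <<'E'
import cv2,numpy as np
from scipy.spatial.transform import Rotation as R
from rig import env
def cal(n):
    c=env.calibration(n); return c["camera_matrix"],c["dist"],np.array(c["eye"]),R.from_euler('xyz',c["orientation"]).as_matrix()
def ray(n,uv):
    K,D,e,M=cal(n); q=cv2.undistortPoints(np.array(uv,float).reshape(-1,1,2),K,D).reshape(-1,2)
    return e,(np.c_[q,np.ones(len(q))])@M.T
def plane(n,uv,z):
    e,r=ray(n,uv); return e+r*((z-e[2])/r[:,2])[:,None]
def cloud(n,d):
    h,w=d.shape; uv=np.stack(np.meshgrid(np.arange(w),np.arange(h)),-1).reshape(-1,2)
    e,r=ray(n,uv); return (e+r*d.reshape(-1,1)).reshape(h,w,3)
def proj(n,P):
    K,D,e,M=cal(n); Pc=(np.atleast_2d(P)-e)@M
    return cv2.projectPoints(Pc,np.zeros(3),np.zeros(3),K,D)[0].reshape(-1,2)
def tri(u1,u2,a="scene",b="top"):
    e1,r1=ray(a,u1);e2,r2=ray(b,u2); r1=r1[0];r2=r2[0]
    t=np.linalg.lstsq(np.c_[r1,-r2],e2-e1,rcond=None)[0]
    p,q=e1+t[0]*r1,e2+t[1]*r2; return (p+q)/2,np.linalg.norm(p-q)
E
python3 - <<'E'
import cv2
a=cv2.imread('pics/top0.png'); cv2.imwrite('pics/top0a.png',cv2.resize(a[130:260,130:290],None,fx=5,fy=4.6*5/4.6/1.1 if 0 else 4.6,interpolation=cv2.INTER_CUBIC))
cv2.imwrite('pics/top0b.png',cv2.resize(a[150:280,250:410],None,fx=5,fy=4.6,interpolation=cv2.INTER_CUBIC))
s=cv2.imread('pics/scene0.png'); cv2.imwrite('pics/scene0a.png',cv2.resize(s[150:270,200:360],None,fx=5,fy=5,interpolation=cv2.INTER_CUBIC))
cv2.imwrite('pics/scene0b.png',cv2.resize(s[130:250,130:290],None,fx=5,fy=5,interpolation=cv2.INTER_CUBIC))
E
```

```text
(no output)
```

View pics/top0a.png

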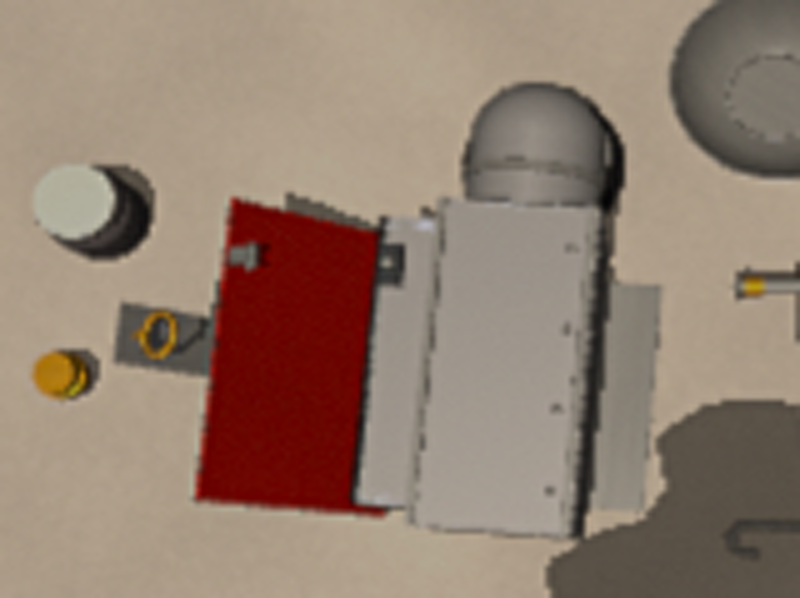

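View pics/top0b.png

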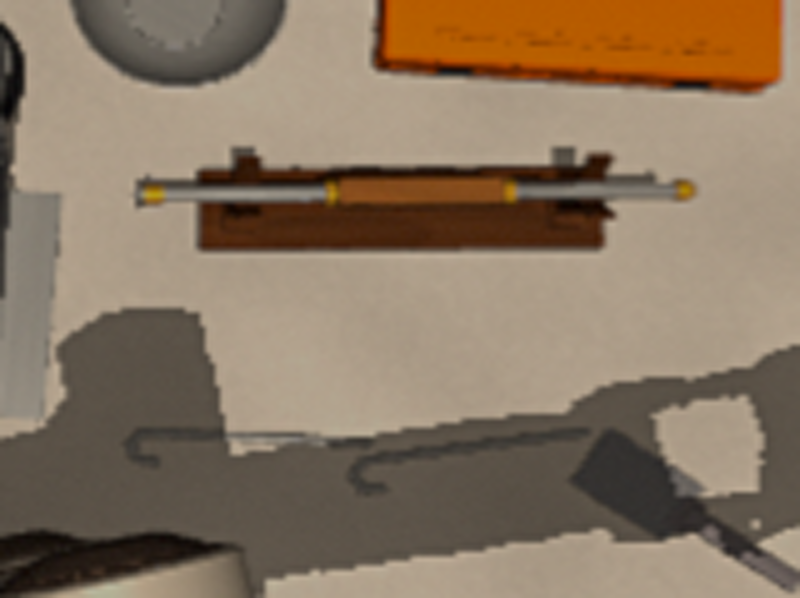

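View pics/scene0a.png

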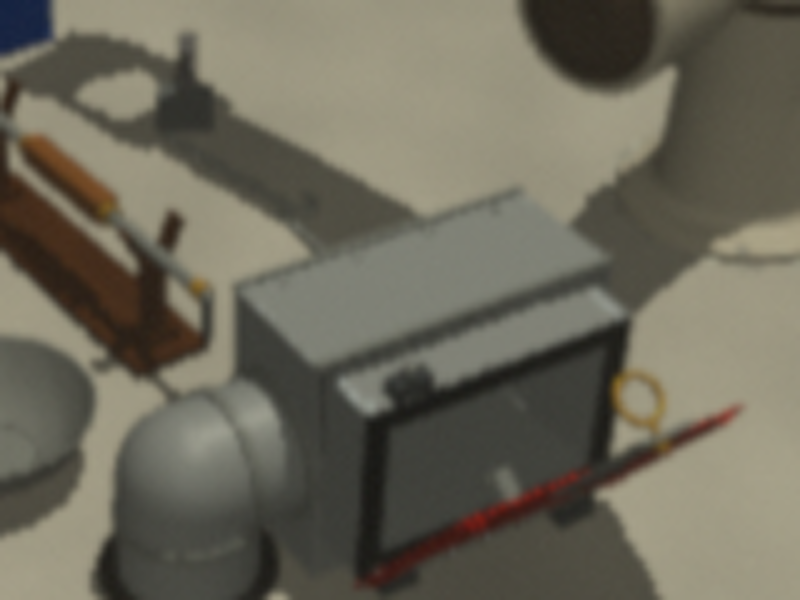

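View pics/scene0b.png

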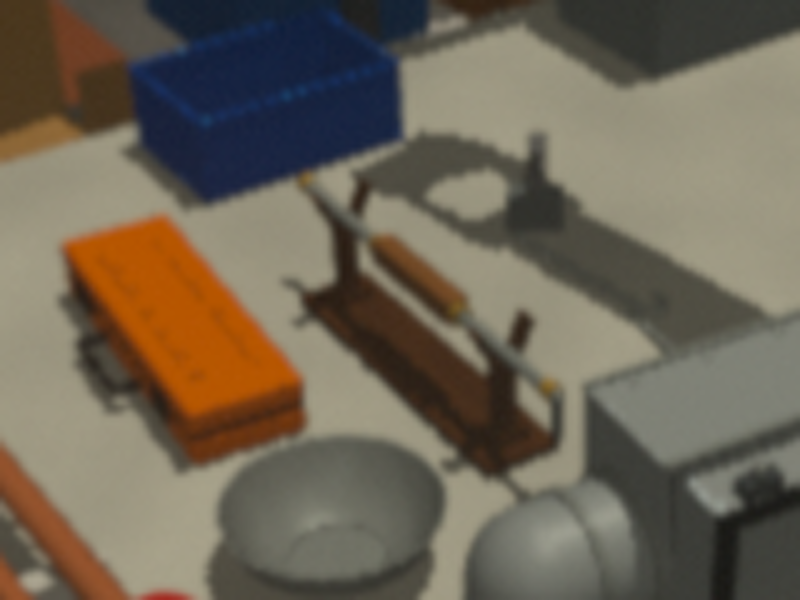

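```bash
python3 - <<'E'
from h import *
for n in ['top','scene']:
    p=cv2.imread(f'pics/{n}0.png'); d=np.load(f'{n}0.npy'); C=cloud(n,d); np.save(n+'C.npy',C)
    hsv=cv2.cvtColor(p,cv2.COLOR_BGR2HSV)
    # handle/ wood
    Z=C[...,2]
    roi=np.zeros(Z.shape,bool)
    if n=='top': roi[170:215,270:400]=1
    else: roi[160:225,185:245]=1
    m=roi&(Z>.075)&(Z<.16)
    print(n,'rod pts',m.sum())
    P=C[m]
    for z in ( (.08,.095),(.095,.106),(.106,.125)):
        q=P[(P[:,2]>z[0])&(P[:,2]<z[1])]
        if len(q): print(z,len(q),q.min(0).round(3),q.max(0).round(3),q.mean(0).round(3))
    # top: gold mask
    g=(hsv[...,0]>18)&(hsv[...,0]<32)&(hsv[...,1]>150)&(hsv[...,2]>90)
    k,l,s,c=cv2.connectedComponentsWithStats(g.astype(np.uint8))
    for i in range(1,k):
        if s[i,4]>2 : print('gold',s[i],c[i].round(1),C[l==i].mean(0).round(3))
    r=(hsv[...,1]>180)&((hsv[...,0]<6)|(hsv[...,0]>174))&(hsv[...,2]>40)
    k,l,s,c=cv2.connectedComponentsWithStats(r.astype(np.uint8))
    for i in range(1,k):
        if s[i,4]>60 : print('red',s[i],c[i].round(1),C[l==i].mean(0).round(3))
    h=(hsv[...,0]>5)&(hsv[...,0]<18)&(hsv[...,1]>110)&(hsv[...,2]>80)&roi
    k,l,s,c=cv2.connectedComponentsWithStats(h.astype(np.uint8))
    for i in range(1,k):
        if s[i,4]>20: print('wood',s[i],c[i].round(1),np.median(C[l==i],0).round(3),C[l==i].min(0).round(3),C[l==i].max(0).round(3))
    t=(abs(Z-.185)<.008)
    k,l,s,c=cv2.connectedComponentsWithStats(t.astype(np.uint8))
    for i in range(1,k):
        if s[i,4]>200:
            print('top185',s[i],c[i].round(1)); q=C[l==i]; print(np.median(q[:,2]),cv2.minAreaRect((q[:,:2]*1000).astype(np.float32)))
E
```

```text
top rod pts 599
(0.08, 0.095) 43 [ 0.532 -0.43   0.081] [ 0.558 -0.093  0.095] [ 0.543 -0.259  0.091]
(0.095, 0.106) 312 [ 0.523 -0.447  0.095] [ 0.563 -0.046  0.106] [ 0.544 -0.244  0.101]
(0.106, 0.125) 242 [ 0.516 -0.44   0.106] [ 0.572 -0.049  0.125] [ 0.543 -0.25   0.111]
gold [255 105   3   3   6] [255.7 106.3] [0.886 0.022 0.069]
gold [264 105   3   3   5] [265.4 106.4] [ 0.885 -0.015  0.067]
gold [351 189   2   5   9] [351.6 191.2] [ 0.542 -0.314  0.105]
gold [279 190   4   4  13] [280.4 191.6] [ 0.549 -0.058  0.102]
gold [316 190   2   4   6] [316.3 191.5] [ 0.545 -0.187  0.105]
gold [386 190   3   3   7] [386.7 191. ] [ 0.539 -0.44   0.103]
gold [157 198   8  10  33] [161.1 202.6] [0.506 0.34  0.228]
gold [137 207  10  10  71] [141.5 211.3] [0.5   0.462 0.041]
red [253  92  15  14 166] [260.3  98.6] [0.9   0.003 0.109]
red [ 169  174   37   68 1859] [187.4 208.6] [0.497 0.274 0.116]
red [ 73 356  33  28 261] [ 92.3 368. ] [-0.027  0.59   0.124]
red [  20  361   74   23 1113] [ 60.1 374.7] [-0.012  0.636  0.242]
wood [318 188  33   7 176] [333.9 191.1] [ 0.544 -0.248  0.109]
[... 1874 characters left out ...]
01.9432373046875), 3.080259084701538)
top185 [249  91  51  24 603] [271.7 102.3]
0.18972363603094877 ((-82.45565795898438, -694.6251220703125), (297.262451171875, 265.66485595703125), 87.03510284423828)
top185 [ 20  95 116  34 349] [ 80.8 114.5]
0.18510567461002836 ((857.2528076171875, -1144.46728515625), (313.15765380859375, 638.374267578125), 44.069759368896484)
top185 [197  95  30  21 250] [213.  104.5]
0.17990164876763454 ((200.038818359375, -805.1319580078125), (248.7826385498047, 131.8177032470703), 7.175633430480957)
top185 [ 247  187   76   39 1395] [282.9 205.5]
0.18442422386841606 ((483.4748229980469, 117.95942687988281), (119.99859619140625, 245.81167602539062), 82.86524963378906)
```

```bash
python3 - <<'E'
from h import *
T=cv2.imread('pics/top0.png');S=cv2.imread('pics/scene0.png')
for nm,im,(x0,y0,x1,y1) in (('top',T,(152,193,172,213)),('scene',S,(316,218,340,246))):
    h=cv2.cvtColor(im[y0:y1,x0:x1],cv2.COLOR_BGR2HSV); m=(h[...,0]>12)&(h[...,0]<34)&(h[...,1]>105)
    ys,xs=np.nonzero(m); print(nm,len(xs)); 
    for r in m: print(''.join('#' if a else '.' for a in r))
    e=cv2.fitEllipse(np.c_[xs,ys].astype(np.float32)) ; print(e[0][0]+x0,e[0][1]+y0,e[1],e[2])
print(tri((328,230.2),(161.5,202.8)))
# pole by rays on top of rod/handle: gold bands
print('mid',plane('top',[(351.6,191.2),(316.3,191.5)],.109), plane('top',[(280.4,191.6),(386.7,191.)],.103))
m=((cv2.cvtColor(T,cv2.COLOR_BGR2HSV)[...,1]<90))
for u in (290,300,370,378):
    print(u, T[186:198,u].tolist())
C=np.load('topC.npy')
# flap plane
h=cv2.cvtColor(T,cv2.COLOR_BGR2HSV); r=(h[...,1]>180)&((h[...,0]<6)|(h[...,0]>174)); q=C[178:238,170:205][r[178:238,170:205]]
c=q.mean(0); n=np.linalg.svd(q-c)[2][2]; n*=np.sign(n[2]); print('flap n',n, 'theta',np.arctan2(n[2],-n[1]) if 0 else np.arcsin(n[2]), 'yaw',np.arctan2(-n[1],-n[0]))
E
```

```text
top 49
....................
....................
....................
....................
.........##.........
........#####.......
.......###.##.......
......###...##......
......##....##......
.....###....##......
....####....#.......
......##...##.......
......##..###.......
.......#####........
.......####.........
....................
....................
....................
....................
....................
161.09412002563477 202.18978691101074 (7.0778608322143555, 9.39157485961914) 23.248817443847656
scene 48
........................
........................
........................
........................
........................
........................
.......###..............
......####..............
......###.....#.........
......##.......#........
......##.......#........
......##........#.......
......##........#.......
......###.......#.......
........#......#........
.........##...##........
...........#####........
..............#.........
........................
........................
................###.....
...............####.....
...............##.
[... 602 characters left out ...]
 53, 80], [31, 48, 76], [34, 50, 78], [35, 48, 76]]
300 [[9, 26, 52], [9, 26, 54], [10, 25, 54], [13, 27, 53], [55, 63, 75], [112, 123, 129], [138, 149, 156], [94, 102, 108], [21, 35, 60], [0, 10, 28], [3, 18, 39], [15, 35, 69]]
370 [[13, 28, 54], [22, 36, 59], [18, 31, 55], [50, 59, 73], [99, 109, 114], [116, 126, 134], [94, 104, 111], [47, 59, 72], [28, 36, 47], [5, 14, 31], [0, 16, 44], [33, 50, 80]]
378 [[139, 160, 177], [126, 145, 160], [72, 82, 91], [71, 80, 88], [96, 105, 111], [112, 121, 128], [102, 112, 120], [115, 132, 146], [136, 157, 173], [136, 157, 172], [136, 157, 172], [136, 157, 172]]
flap n [0.13368109 0.98142633 0.1375926 ] theta 0.13803048452619526 yaw -1.7061742180719814
```

```bash
cat >> h.py <<'E'
def plan(target,yaw,n,start=None):
    s=env.get_state() if start is None else None
    p,y=(np.array(s["tool_pos"]),s["ee_rot"][2]) if s else (np.array(start[:3]),start[3])
    T=np.array(target); dy=(yaw-y+np.pi)%(2*np.pi)-np.pi
    for i in range(n):
        yy=y+dy*i/n; d=(T-p)/n*1000
        tx=np.array([np.cos(yy),np.sin(yy)]); ty=np.array([np.sin(yy),-np.cos(yy)])
        print(f"{d[:2]@tx:.1f} {d[:2]@ty:.1f} {-d[2]:.1f} {-dy/n:.4f};",end='\n' if i%5==4 else ' ')
E
python3 -c "
from h import *
plan((.543,-.25,.2),-.026,15)"
```

```text
-8.7 -26.7 2.0 -0.0759; -6.6 -27.3 2.0 -0.0759; -4.6 -27.7 2.0 -0.0759; -2.4 -27.9 2.0 -0.0759; -0.3 -28.1 2.0 -0.0759;
1.8 -28.0 2.0 -0.0759; 3.9 -27.8 2.0 -0.0759; 6.0 -27.4 2.0 -0.0759; 8.1 -26.9 2.0 -0.0759; 10.1 -26.2 2.0 -0.0759;
12.1 -25.3 2.0 -0.0759; 13.9 -24.3 2.0 -0.0759; 15.8 -23.2 2.0 -0.0759; 17.5 -22.0 2.0 -0.0759; 19.1 -20.6 2.0 -0.0759;
```

Request:
{"fn": "step_arm", "kwargs": {
  "moves": "-9 -27 2 -0.076; -7 -27 2 -0.076; -5 -28 2 -0.076; -2 -28 2 -0.076; 0 -28 2 -0.076",
  "hand": 1,
  "squeeze": 100
}}

```text
time_s: 0.52
tool_pos: [0.3333, -0.4339, 0.2207]
ee_rot: [-3.141, 0.001, -0.782]
force: [0.0, -0.1, 0.1]
gripper_width: 0.085
```

Request:
{"fn": "step_arm", "kwargs": {
  "moves": "2 -28 2 -0.076; 4 -28 2 -0.076; 6 -27 2 -0.076; 8 -27 2 -0.076; 10 -26 2 -0.076"
}}

```text
time_s: 0.93
tool_pos: [0.4386, -0.3414, 0.2107]
ee_rot: [-3.141, 0.001, -0.401]
force: [0.3, -0.4, 0.6]
gripper_width: 0.0859
```

Request:
{"fn": "step_arm", "kwargs": {
  "moves": "12 -25 2 -0.076; 14 -24 2 -0.076; 16 -23 2 -0.076; 18 -22 2 -0.076; 19 -21 2 -0.075"
}}

```text
time_s: 1.35
tool_pos: [0.5443, -0.2494, 0.2007]
ee_rot: [-3.141, 0.001, -0.022]
force: [0.4, -0.2, -0.4]
gripper_width: 0.0853
```

```bash
python3 -c "
from h import *
plan((.543,-.25,.078),-.026,5)
s=env.get_state();print(s)"
```

```text
-0.3 0.1 24.5 0.0008; -0.3 0.1 24.5 0.0008; -0.3 0.1 24.5 0.0008; -0.3 0.1 24.5 0.0008; -0.3 0.1 24.5 0.0008;
{'time_s': 1.35, 'joints': array([-6.31230010e-01,  2.43085326e-01,  1.56078311e+00, -4.21019565e-05,
        1.33865216e+00, -6.08999188e-01]), 'qvel': array([ 5.71806448e-01,  3.45601066e-01, -3.58322649e-01, -5.06895481e-04,
        1.00712614e-02, -3.21077945e-01]), 'effort': array([ -2.20893234, -44.42507744, -31.22657418,   0.05084122,
         0.08366353,   0.3419928 ]), 'tool_pos': array([ 0.54429592, -0.24937664,  0.20065767]), 'ee_rot': array([-3.14109543e+00,  7.84552053e-04, -2.22209216e-02]), 'force': array([ 0.43841553, -0.15345724, -0.36165476]), 'wrist_torque': array([-0.03977083, -0.00131062, -0.01183808]), 'gripper_width': 0.0852874794542536}
```

Request:
{"fn": "step_arm", "kwargs": {
  "moves": "-1 0 26 0.003; 0 0 26 0; 0 0 26 0; 0 0 26 0; 0 0 19 0"
}}

```text
time_s: 1.77
tool_pos: [0.5413, -0.2494, 0.0752]
ee_rot: [-3.139, 0.003, -0.029]
force: [-0.9, 0.2, -0.3]
gripper_width: 0.0855
```

Request:
{"fn": "step_arm", "kwargs": {
  "moves": "0 0 0 0; 0 0 0 0; 0 0 0 0; 0 0 0 0; 0 0 0 0",
  "hand": -1,
  "squeeze": 100
}}

```text
time_s: 2.18
tool_pos: [0.5437, -0.2514, 0.0802]
ee_rot: [3.14, -0.003, -0.029]
force: [0.7, 0.1, 0.4]
gripper_width: 0.0256
```

Request:
{"fn": "step_arm", "kwargs": {
  "moves": "0 0 0 0; 0 0 0 0; 0 0 0 0; 0 0 0 0; 0 0 0 0"
}}

```text
time_s: 2.6
tool_pos: [0.5438, -0.2515, 0.0805]
ee_rot: [3.14, -0.003, -0.029]
force: [-1.0, 0.3, 7.0]
gripper_width: 0.0209
```

```bash
python3 - <<'E'
from h import *
s=env.get_state(); print(s['tool_pos'],s['gripper_width'],s['force'])
p,d=env.camera('scene'); cv2.imwrite('pics/scene1.png',cv2.resize(p[100:260,120:330],None,fx=3.7,fy=3.7,interpolation=cv2.INTER_CUBIC))
E
```

```text
[ 0.5438084  -0.25150548  0.08050822] 0.020851273753938464 [-0.99727524  0.30550622  6.99017155]
```

View pics/scene1.png

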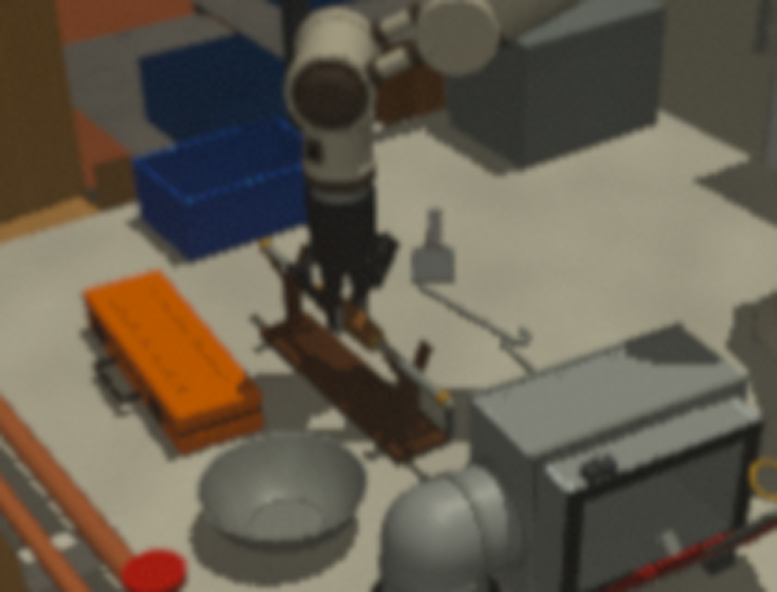

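Request:
{"fn": "step_arm", "kwargs": {
  "moves": "0 0 -5 0; 0 0 -15 0; 0 0 -25 0; 0 0 -30 0; 0 0 -30 0"
}}

```text
time_s: 3.07
tool_pos: [0.5417, -0.2499, 0.1836]
ee_rot: [-3.14, 0.002, -0.029]
force: [-0.1, -0.4, -2.2]
gripper_width: 0.0202
```

Request:
{"fn": "step_arm", "kwargs": {
  "moves": "0 0 -30 0; 0 0 -30 0; 0 0 -30 0; 0 0 -20 0; 0 0 -10 0"
}}

```text
time_s: 3.48
tool_pos: [0.5434, -0.2511, 0.3073]
ee_rot: [3.139, -0.004, -0.029]
force: [-0.1, -0.4, -2.3]
gripper_width: 0.0203
```

```bash
python3 -c "
from h import *
plan((.484,.1395,.307),-.108,15)
s=env.get_state();print(s['force'],s['wrist_torque'],s['tool_pos'],s['gripper_width'])"
```

```text
-4.7 -25.9 0.0 0.0053; -4.8 -25.9 0.0 0.0053; -5.0 -25.9 0.0 0.0053; -5.1 -25.8 0.0 0.0053; -5.3 -25.8 0.0 0.0053;
-5.4 -25.8 0.0 0.0053; -5.5 -25.8 0.0 0.0053; -5.7 -25.7 0.0 0.0053; -5.8 -25.7 0.0 0.0053; -5.9 -25.7 0.0 0.0053;
-6.1 -25.6 0.0 0.0053; -6.2 -25.6 0.0 0.0053; -6.3 -25.6 0.0 0.0053; -6.5 -25.5 0.0 0.0053; -6.6 -25.5 0.0 0.0053;
[-0.11002189 -0.41389565 -2.30103329] [-0.01213507  0.03433823  0.03412943] [ 0.54339803 -0.25113743  0.30725735] 0.02027068067194264
```

Request:
{"fn": "step_arm", "kwargs": {
  "moves": "-4 -20 0 0.005; -5 -26 0 0.005; -5 -26 0 0.005; -5 -26 0 0.005; -5 -26 0 0.005"
}}

```text
time_s: 3.9
tool_pos: [0.5225, -0.1244, 0.3019]
ee_rot: [-3.141, 0.002, -0.055]
force: [0.7, -0.2, -1.6]
gripper_width: 0.0207
```

Request:
{"fn": "step_arm", "kwargs": {
  "moves": "-5 -26 0 0.005; -5 -26 0 0.005; -6 -26 0 0.006; -6 -26 0 0.006; -6 -26 0 0.006"
}}

```text
time_s: 4.32
tool_pos: [0.5029, 0.0072, 0.302]
ee_rot: [-3.141, 0.002, -0.082]
force: [1.0, 0.2, -0.7]
gripper_width: 0.0203
```

Request:
{"fn": "step_arm", "kwargs": {
  "moves": "-6 -26 0 0.005; -6 -26 0 0.005; -6 -26 0 0.005; -6 -18 0 0.006; -6 -10 0 0.006"
}}

```text
time_s: 4.73
tool_pos: [0.4825, 0.1162, 0.302]
ee_rot: [-3.141, 0.003, -0.107]
force: [-0.9, 0.3, -2.0]
gripper_width: 0.0204
```

Request:
{"fn": "step_arm", "kwargs": {
  "moves": "0 0 0 0; 0 0 0 0; 0 0 0 0; 0 0 0 0; 0 0 0 0"
}}

```text
time_s: 5.15
tool_pos: [0.4838, 0.1134, 0.3031]
ee_rot: [3.141, 0.0, -0.11]
force: [-0.1, 0.4, -2.5]
gripper_width: 0.0204
```

```bash
python3 - <<'E'
from h import *
s=env.get_state(); print(s['tool_pos'],s['ee_rot'],s['gripper_width'],s['force'])
p,d=env.camera('scene'); cv2.imwrite('pics/s2raw.png',p);cv2.imwrite('pics/scene2.png',cv2.resize(p[150:270,220:360],None,fx=5,fy=5,interpolation=cv2.INTER_CUBIC)); np.save('s2.npy',d)
p,d=env.camera('top'); cv2.imwrite('pics/t2raw.png',p);cv2.imwrite('pics/top2.png',cv2.resize(p[150:250,130:270],None,fx=5.6,fy=5.6,interpolation=cv2.INTER_CUBIC)); np.save('t2.npy',d)
E
```

```text
[0.48384476 0.113357   0.30311197] [ 3.14139821e+00  2.88398651e-04 -1.10168295e-01] 0.020391507202655798 [-0.11023675  0.429308   -2.45772763]
```

View pics/scene2.png

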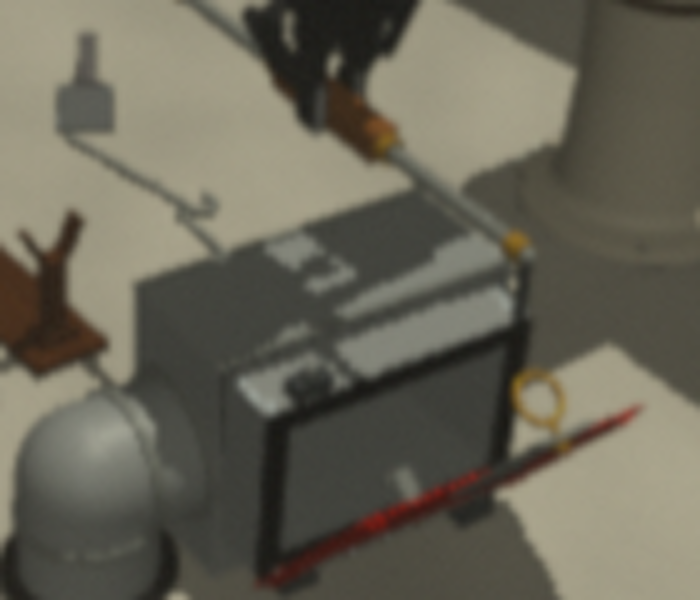

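View pics/top2.png

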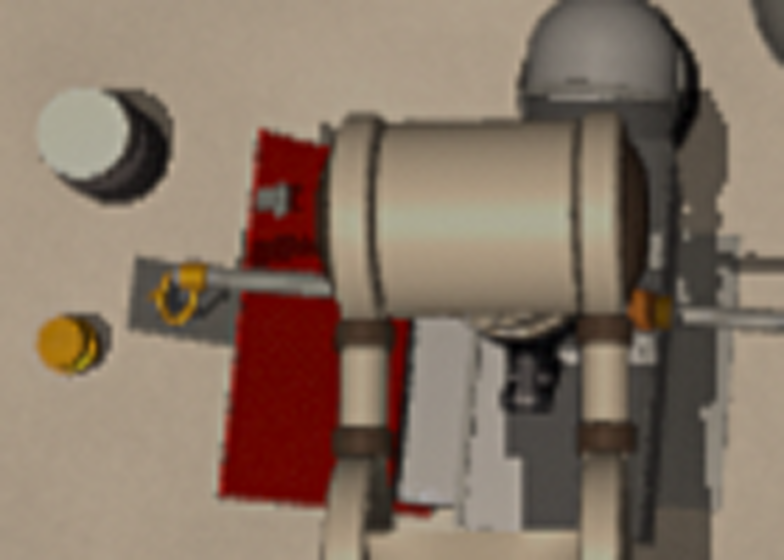

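```bash
python3 - <<'E'
from h import *
for nm,f,(x0,y0,x1,y1) in (('top','pics/t2raw.png',(154,190,174,212)),('scene','pics/s2raw.png',(316,192,340,246))):
    im=cv2.imread(f); h=cv2.cvtColor(im[y0:y1,x0:x1],cv2.COLOR_BGR2HSV); m=(h[...,0]>12)&(h[...,0]<34)&(h[...,1]>105)
    print(nm,x0,y0)
    for r in m: print(''.join('#' if a else '.' for a in r))
    v=im[y0:y1,x0:x1].max(2)
    if nm=='scene':
        print(v[6:26,3:12])
print(tri((323.2,198.4),(164.0,199.3)))
e=np.array([.4838,.1149,.3186]);d=np.array([.1095,.994,0])
H=e+.2*d
for q in (H,H-[0,0,.046],e+.192*d,[.505,.340,.2245],[.506,.340,.228]): print(q,proj('scene',q),proj('top',q))
E
```

```text
top 154 190
....................
....................
....................
....................
....................
....................
....................
........#####.......
........#####.......
.....##.#####.......
....###.#####.......
....##..#####.......
...###....##........
..####....#.........
....##...##.........
....##..###.........
.....#####..........
.....####...........
....................
....................
....................
....................
scene 316 192
........................
........................
........................
........................
......##................
.....#####..............
.....#####..............
.....####...............
.....###................
......#.................
........................
........................
........................
........................
........................
........................
........................
........................
........................
........................
........................
........................
........................
........................
............
[... 1317 characters left out ...]
  79]
 [132 130 120  85  53  48  62  69  75]
 [120 115 102  68  43  36  45  61  74]
 [ 89  78  63  44  32  32  39  60  73]
 [ 50  43  34  31  30  31  42  63  76]
 [ 31  29  29  28  30  29  44  68  77]]
(array([0.50364681, 0.30584843, 0.32174357]), np.float64(0.0011634551573187302))
[0.5057 0.3137 0.3186] [[324.71317238 200.74522429]] [[161.8291828  198.71628638]]
[0.5057 0.3137 0.2726] [[323.04493025 213.33512705]] [[165.59708323 200.65831255]]
[0.504824 0.305748 0.3186  ] [[322.97807044 199.40203646]] [[164.43890663 198.9197085 ]]
[0.505, 0.34, 0.2245] [[327.78345304 230.22866424]] [[161.23895563 203.00306116]]
[0.506, 0.34, 0.228] [[327.67968667 229.44771805]] [[160.96263036 202.56918605]]
```

Request:
{"fn": "step_arm", "kwargs": {
  "moves": "-1 -6 0 0; -1 -8 0 0; -1 -8 0 0; 0 -4 0 0; 0 0 0 0"
}}

```text
time_s: 5.67
tool_pos: [0.4834, 0.1416, 0.3033]
ee_rot: [-3.141, -0.0, -0.107]
force: [0.1, -0.4, -1.4]
gripper_width: 0.0205
```

Request:
{"fn": "step_arm", "kwargs": {
  "moves": "0 0 8 0; 0 0 8 0; 0 0 8 0; 0 0 4 0; 0 0 0 0"
}}

```text
time_s: 6.08
tool_pos: [0.4825, 0.1401, 0.2733]
ee_rot: [3.141, 0.003, -0.109]
force: [-1.6, 0.1, -1.9]
gripper_width: 0.0206
```

```bash
python3 - <<'E'
from h import *
s=env.get_state(); print(s['tool_pos'],s['ee_rot'],s['gripper_width'],s['force'])
p,d=env.camera('scene'); cv2.imwrite('pics/scene3.png',cv2.resize(p[180:260,280:380],None,fx=7,fy=7,interpolation=cv2.INTER_CUBIC))
p,d=env.camera('top'); cv2.imwrite('pics/top3.png',cv2.resize(p[160:240,130:230],None,fx=7,fy=7,interpolation=cv2.INTER_CUBIC))
E
```

```text
[0.48253647 0.14006696 0.27328574] [ 3.14104222  0.00336793 -0.10936449] 0.020644682166503246 [-1.55012561  0.0659095  -1.87155446]
```

View pics/scene3.png

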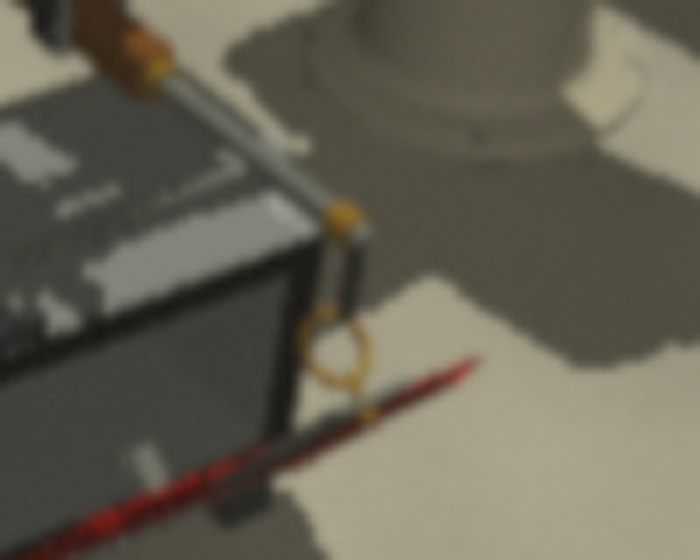

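View pics/top3.png

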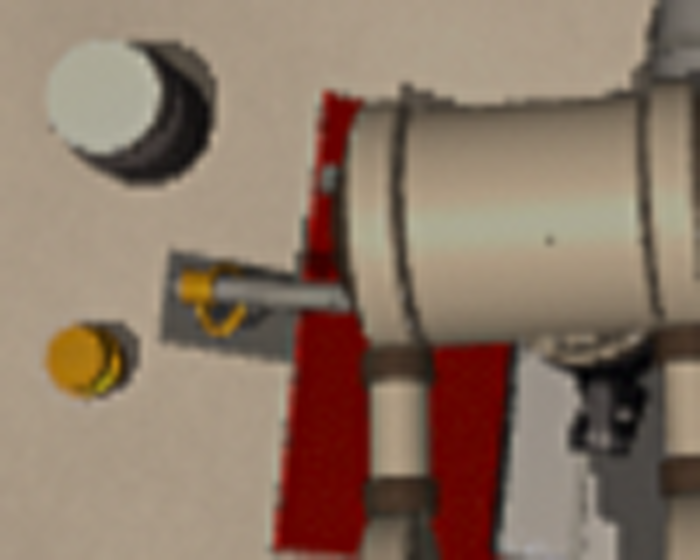

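```bash
python3 - <<'E'
from h import *
K,D,e,M=cal('scene'); print(M[:,0])
for q in ([.5043,.3404,.2428],[.5043,.3404,.2888],[.5043,.3404,.2245],[.505,.34,.2245],[.5034,.3324,.2888]): print(q,proj('scene',q),proj('top',q))
E
```

```text
[-0.79511016  0.60635451  0.0115776 ]
[0.5043, 0.3404, 0.2428] [[328.73093723 225.44559763]] [[159.64084324 202.52786281]]
[0.5043, 0.3404, 0.2888] [[330.51668402 213.11204692]] [[155.74020341 200.70193788]]
[0.5043, 0.3404, 0.2245] [[328.04317426 230.20917395]] [[161.11559823 203.21828022]]
[0.505, 0.34, 0.2245] [[327.78345304 230.22866424]] [[161.23895563 203.00306116]]
[0.5034, 0.3324, 0.2888] [[328.74597158 211.69837354]] [[158.30298527 200.90775367]]
```

Request:
{"fn": "step_arm", "kwargs": {
  "moves": "1 0 5 0; 0 0 5 0; 0 0 5 0; 0 0 5 0; 0 0 0 0"
}}

```text
time_s: 6.6
tool_pos: [0.4837, 0.1402, 0.2537]
ee_rot: [3.141, 0.003, -0.109]
force: [-0.4, -0.7, -1.5]
gripper_width: 0.0206
```

Request:
{"fn": "step_arm", "kwargs": {
  "moves": "0 0 6 0; 0 0 6 0; 0 0 6 0; 0 0 1 0; 0 0 0 0"
}}

```text
time_s: 7.02
tool_pos: [0.484, 0.1402, 0.2355]
ee_rot: [3.141, 0.002, -0.109]
force: [0.3, -0.1, -1.7]
gripper_width: 0.0202
```

```bash
python3 - <<'E'
from h import *
s=env.get_state(); print(s['tool_pos'],s['ee_rot'],s['gripper_width'],s['force'])
p,d=env.camera('scene'); cv2.imwrite('pics/scene4.png',cv2.resize(p[180:260,280:380],None,fx=7,fy=7,interpolation=cv2.INTER_CUBIC))
E
```

```text
[0.48402114 0.14018823 0.23546681] [ 3.14138021e+00  1.51560509e-03 -1.08984369e-01] 0.020216662957364594 [ 0.26209414 -0.1387666  -1.66367099]
```

View pics/scene4.png

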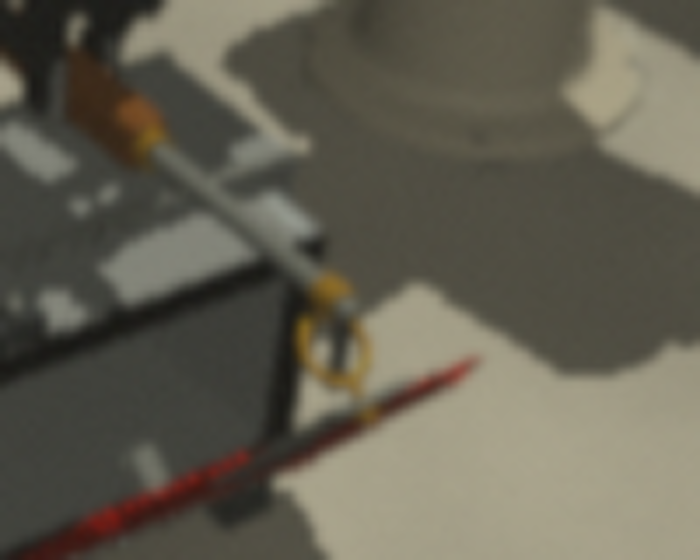

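Request:
{"fn": "step_arm", "kwargs": {
  "moves": "0 1 0 0; 0 1 -0.5 0; 0 1 -0.5 0; 0 1 -0.5 0; 0 1 -0.5 0"
}}

```text
time_s: 7.48
tool_pos: [0.484, 0.1351, 0.2386]
ee_rot: [-3.142, -0.0, -0.109]
force: [0.7, 0.2, -1.2]
gripper_width: 0.0204
```

Request:
{"fn": "step_arm", "kwargs": {
  "moves": "0 1 -0.5 0; 0 1 -0.5 0; 0 1 -0.5 0; 0 1 -0.5 0; 0 1 -0.5 0"
}}

```text
time_s: 7.9
tool_pos: [0.4834, 0.1303, 0.2408]
ee_rot: [-3.141, -0.0, -0.109]
force: [-0.6, 0.4, -2.3]
gripper_width: 0.0205
```

Request:
{"fn": "step_arm", "kwargs": {
  "moves": "0 1.5 -0.8 0; 0 1.5 -0.8 0; 0 1.5 -0.8 0; 0 1.5 -0.8 0; 0 1.5 -0.8 0"
}}

```text
time_s: 8.32
tool_pos: [0.4826, 0.1227, 0.2449]
ee_rot: [-3.142, -0.0, -0.109]
force: [0.4, 1.7, -2.2]
gripper_width: 0.021
```

Request:
{"fn": "step_arm", "kwargs": {
  "moves": "0 2 -0.7 0; 0 2 -0.7 0; 0 2 -0.7 0; 0 2 -0.7 0; 0 2 -0.7 0"
}}

```text
time_s: 8.73
tool_pos: [0.4816, 0.1128, 0.2486]
ee_rot: [-3.141, -0.0, -0.109]
force: [0.1, 2.1, -1.5]
gripper_width: 0.0205
```

Request:
{"fn": "step_arm", "kwargs": {
  "moves": "0 2 -0.7 0; 0 2 -0.7 0; 0 2 -0.7 0; 0 2 -0.7 0; 0 2 -0.7 0"
}}

```text
time_s: 9.15
tool_pos: [0.4805, 0.1028, 0.2521]
ee_rot: [-3.141, -0.0, -0.109]
force: [0.0, 2.0, -0.8]
gripper_width: 0.0202
```

```bash
python3 - <<'E'
from h import *
s=env.get_state(); print(s['tool_pos'],s['ee_rot'],s['gripper_width'],s['force'])
p,d=env.camera('scene'); cv2.imwrite('pics/scene5.png',cv2.resize(p[180:260,280:380],None,fx=7,fy=7,interpolation=cv2.INTER_CUBIC))
E
```

```text
[0.4805405  0.10281365 0.2520551 ] [-3.14125581e+00 -4.62160656e-04 -1.09101547e-01] 0.020193482099592104 [ 0.02365249  1.99107517 -0.81075671]
```

View pics/scene5.png

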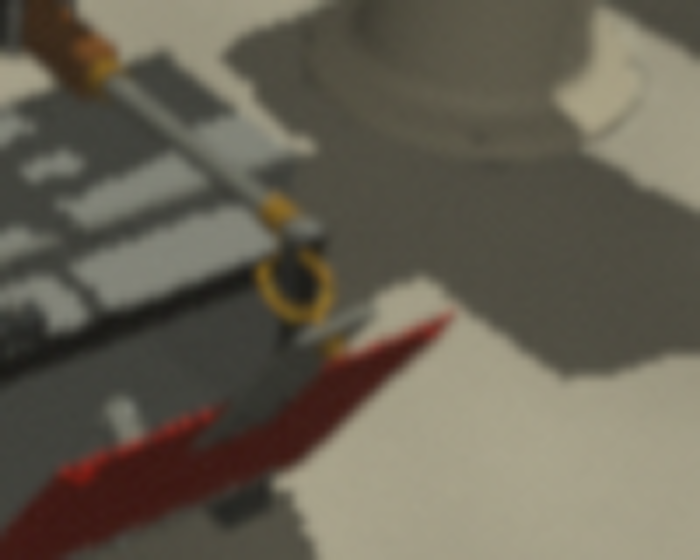

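Request:
{"fn": "step_arm", "kwargs": {
  "moves": "0 2.5 -1 0; 0 2.5 -1 0; 0 2.5 -1 0; 0 2.5 -1 0; 0 2.5 -1 0"
}}

```text
time_s: 9.62
tool_pos: [0.479, 0.0901, 0.2568]
ee_rot: [3.141, 0.0, -0.109]
force: [1.6, 1.5, -2.1]
gripper_width: 0.0206
```

Request:
{"fn": "step_arm", "kwargs": {
  "moves": "0 2.5 -1 0; 0 2.5 -1 0; 0 2.5 -1 0; 0 2.5 -0.8 0; 0 2.5 -0.8 0"
}}

```text
time_s: 10.03
tool_pos: [0.4775, 0.0777, 0.2613]
ee_rot: [3.141, 0.0, -0.109]
force: [1.2, -0.0, -3.2]
gripper_width: 0.0204
```

Request:
{"fn": "step_arm", "kwargs": {
  "moves": "0 2.5 -0.7 0; 0 2.5 -0.7 0; 0 2.5 -0.7 0; 0 2.5 -0.6 0; 0 2.5 -0.6 0"
}}

```text
time_s: 10.45
tool_pos: [0.4762, 0.0654, 0.2647]
ee_rot: [3.142, 0.0, -0.109]
force: [0.5, 2.2, -3.7]
gripper_width: 0.0205
```

Request:
{"fn": "step_arm", "kwargs": {
  "moves": "0 2.5 -0.6 0; 0 2.5 -0.6 0; 0 2.5 -0.5 0; 0 2.5 -0.5 0; 0 2.5 -0.5 0"
}}

```text
time_s: 10.87
tool_pos: [0.4749, 0.053, 0.2674]
ee_rot: [-3.142, 0.0, -0.109]
force: [1.1, 2.0, -2.9]
gripper_width: 0.0205
```

Request:
{"fn": "step_arm", "kwargs": {
  "moves": "0 2 -0.4 0; 0 2 -0.4 0; 0 2 -0.3 0; 0 2 -0.3 0; 0 2 -0.3 0"
}}

```text
time_s: 11.28
tool_pos: [0.4738, 0.0432, 0.2691]
ee_rot: [-3.141, 0.0, -0.109]
force: [0.5, 2.2, -3.7]
gripper_width: 0.0205
```

Request:
{"fn": "step_arm", "kwargs": {
  "moves": "0 2 -0.3 0; 0 2 -0.2 0; 0 2 -0.2 0; 0 2 -0.2 0; 0 2 -0.2 0"
}}

```text
time_s: 11.7
tool_pos: [0.4728, 0.0332, 0.2702]
ee_rot: [-3.142, -0.0, -0.109]
force: [0.5, 0.9, -2.7]
gripper_width: 0.0208
```

Request:
{"fn": "step_arm", "kwargs": {
  "moves": "0 1.5 -0.2 0; 0 1.5 -0.2 0; 0 1.5 -0.2 0; 0 1.5 -0.1 0; 0 1.5 0 0"
}}

```text
time_s: 12.12
tool_pos: [0.472, 0.0258, 0.2709]
ee_rot: [-3.142, -0.0, -0.109]
force: [0.9, 2.0, -2.9]
gripper_width: 0.0208
```

```bash
python3 - <<'E'
from h import *
s=env.get_state(); print(s['tool_pos'],s['gripper_width'],s['force'])
p,d=env.camera('scene'); cv2.imwrite('pics/scene6.png',cv2.resize(p[160:260,250:370],None,fx=6,fy=6,interpolation=cv2.INTER_CUBIC))
E
```

```text
[0.47196467 0.02578327 0.27090867] 0.020766956059261016 [ 0.88510815  2.04683972 -2.88988701]
```

View pics/scene6.png

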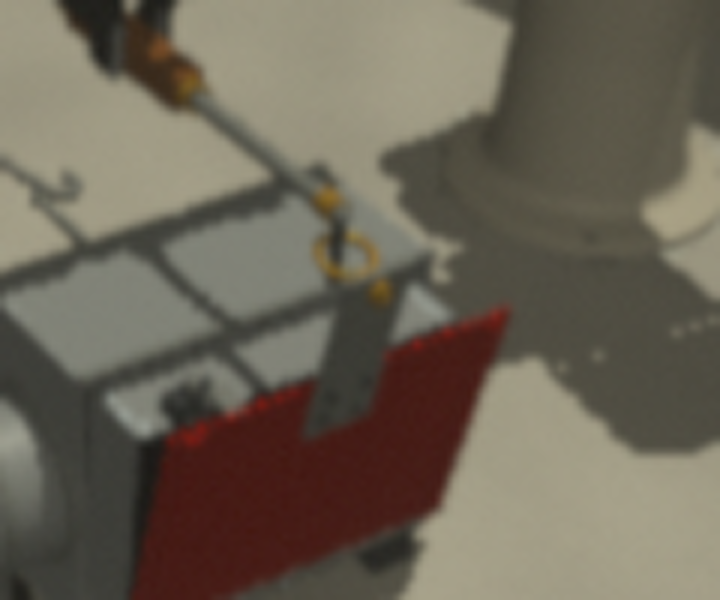

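Request:
{"fn": "step_arm", "kwargs": {
  "moves": "0 1.2 0 0; 0 1.2 0 0; 0 1.2 0 0; 0 1.2 0 0; 0 1.2 0 0"
}}

```text
time_s: 12.58
tool_pos: [0.4714, 0.0199, 0.2711]
ee_rot: [-3.141, -0.0, -0.109]
force: [0.3, 2.5, -1.5]
gripper_width: 0.0205
```

Request:
{"fn": "step_arm", "kwargs": {
  "moves": "0 1 0 0; 0 1 0 0; 0 1 0 0; 0 1 0 0; 0 1 0 0"
}}

```text
time_s: 13.0
tool_pos: [0.4708, 0.0149, 0.271]
ee_rot: [-3.141, -0.0, -0.109]
force: [0.1, 2.5, -1.9]
gripper_width: 0.0205
```

Request:
{"fn": "step_arm", "kwargs": {
  "moves": "0 1 0 0; 0 1 0 0; 0 1 0 0; 0 1 0 0; 0 1 0 0"
}}

```text
time_s: 13.42
tool_pos: [0.4703, 0.0099, 0.2709]
ee_rot: [-3.142, -0.0, -0.109]
force: [0.2, 3.2, -3.6]
gripper_width: 0.0204
```

Request:
{"fn": "step_arm", "kwargs": {
  "moves": "0 0.6 0 0; 0 0.6 0 0; 0 0.6 0 0; 0 0.6 0 0; 0 0.6 0 0"
}}

```text
time_s: 13.83
tool_pos: [0.4699, 0.0069, 0.2709]
ee_rot: [-3.142, -0.0, -0.109]
force: [0.6, 3.1, -1.7]
gripper_width: 0.0206
```

Request:
{"fn": "step_arm", "kwargs": {
  "moves": "0 0.6 0 0; 0 0.6 0 0; 0 0.6 0 0; 0 0.6 0 0; 0 0.6 0 0"
}}

```text
time_s: 14.25
tool_pos: [0.4696, 0.0039, 0.2709]
ee_rot: [-3.142, -0.0, -0.109]
force: [1.0, 3.1, -1.6]
gripper_width: 0.0205
```

Request:
{"fn": "step_arm", "kwargs": {
  "moves": "0 0.6 0 0; 0 0.6 0 0; 0 0.6 0 0; 0 0.6 0 0; 0 0.6 0 0"
}}

```text
time_s: 14.67
tool_pos: [0.4692, 0.001, 0.2709]
ee_rot: [3.142, -0.0, -0.109]
force: [0.8, 2.8, -2.5]
gripper_width: 0.0203
```

Request:
{"fn": "step_arm", "kwargs": {
  "moves": "0 0.6 0 0; 0 0.6 0 0; 0 0.6 0 0; 0 0.6 0 0; 0 0.6 0 0"
}}

```text
time_s: 15.08
tool_pos: [0.4689, -0.0014, 0.2707]
ee_rot: [-3.14, 0.0, -0.109]
force: [2.2, 7.1, -3.6]
gripper_width: 0.0205
```

Request:
{"fn": "step_arm", "kwargs": {
  "moves": "0 0.5 0 0; 0 0.5 0 0; 0 0.5 0 0; 0 0.5 0 0; 0 0.5 0 0"
}}

```text
time_s: 15.5
tool_pos: [0.4686, -0.0027, 0.2705]
ee_rot: [-3.138, 0.001, -0.108]
force: [2.8, 10.1, -3.8]
gripper_width: 0.0204
```

Request:
{"fn": "step_arm", "kwargs": {
  "moves": "0 0.5 0 0; 0 0.5 0 0; 0 0.5 0 0; 0 0.5 0 0; 0 0.5 0 0"
}}

```text
time_s: 15.92
tool_pos: [0.4683, -0.0059, 0.2705]
ee_rot: [-3.139, 0.001, -0.109]
force: [2.1, 7.1, -2.2]
gripper_width: 0.02
```

Request:
{"fn": "step_arm", "kwargs": {
  "moves": "0 0.5 0 0; 0 0.5 0 0; 0 0.5 0 0; 0 0.5 0 0; 0 0.5 0 0"
}}

```text
time_s: 16.33
tool_pos: [0.468, -0.0091, 0.2707]
ee_rot: [-3.141, 0.0, -0.109]
force: [1.3, 4.2, -3.5]
gripper_width: 0.0204
```

Request:
{"fn": "step_arm", "kwargs": {
  "moves": "0 0.4 0 0; 0 0.4 0 0; 0 0.4 0 0; 0 0.4 0 0; 0 0.4 0 0"
}}

```text
time_s: 16.75
tool_pos: [0.4678, -0.0117, 0.2709]
ee_rot: [3.141, 0.0, -0.109]
force: [0.4, 1.9, -2.4]
gripper_width: 0.0204
```

Force has fallen past the peak; now on to the seat in small steps.

Request:
{"fn": "step_arm", "kwargs": {
  "moves": "0 0.4 0 0; 0 0.4 0 0; 0 0.4 0 0; 0 0.3 0 0; 0 0 0 0"
}}

```text
time_s: 17.17
tool_pos: [0.4677, -0.0132, 0.271]
ee_rot: [3.141, -0.0, -0.109]
force: [-0.4, 0.4, -2.7]
gripper_width: 0.0206
```

Request:
{"fn": "step_arm", "kwargs": {
  "moves": "0 0.4 0 0; 0 0.4 0 0; 0 0.4 0 0; 0 0.3 0 0; 0 0 0 0"
}}

```text
time_s: 17.58
tool_pos: [0.4676, -0.0141, 0.2709]
ee_rot: [-3.141, -0.0, -0.109]
force: [0.7, 2.8, -2.6]
gripper_width: 0.0203
```

Request:
{"fn": "step_arm", "kwargs": {
  "moves": "0 0.3 0 0; 0 0.3 0 0; 0 0.2 0 0; 0 0.2 0 0; 0 0 0 0"
}}

```text
time_s: 18.0
tool_pos: [0.4675, -0.0144, 0.2707]
ee_rot: [-3.139, 0.0, -0.109]
force: [1.7, 5.4, -2.5]
gripper_width: 0.0206
```

Request:
{"fn": "step_arm", "kwargs": {
  "moves": "0 0.2 0 0; 0 0.2 0 0; 0 0.2 0 0; 0 0 0 0; 0 0 0 0"
}}

```text
time_s: 18.42
tool_pos: [0.4674, -0.0145, 0.2706]
ee_rot: [-3.138, 0.0, -0.109]
force: [2.1, 7.5, -3.4]
gripper_width: 0.0203
```

Request:
{"fn": "step_arm", "kwargs": {
  "moves": "0 0.3 0 0; 0 0.3 0 0; 0 0.3 0 0; 0 0 0 0; 0 0 0 0"
}}

```text
time_s: 18.83
tool_pos: [0.4673, -0.0146, 0.2704]
ee_rot: [-3.137, 0.001, -0.108]
force: [2.0, 11.1, -3.8]
gripper_width: 0.0204
```

Request:
{"fn": "step_arm", "kwargs": {
  "moves": "0 -0.6 0 0; 0 -0.6 0 0; 0 -0.6 0 0; 0 -0.6 0 0; 0 -0.6 0 0"
}}

```text
time_s: 19.25
tool_pos: [0.4676, -0.0141, 0.2709]
ee_rot: [3.141, 0.0, -0.109]
force: [0.7, 0.2, -2.7]
gripper_width: 0.0208
```

Request:
{"fn": "step_arm", "kwargs": {
  "moves": "0 -1 0 0; 0 -1 0 0; 0 -1 0 0; 0 -1 0 0; 0 -1 0 0"
}}

```text
time_s: 19.67
tool_pos: [0.4682, -0.009, 0.271]
ee_rot: [3.141, -0.0, -0.109]
force: [-0.6, 0.5, -2.5]
gripper_width: 0.0204
```

```bash
python3 - <<'E'
from h import *
s=env.get_state(); print(s['tool_pos'],s['gripper_width'],s['force'])
p,d=env.camera('scene'); cv2.imwrite('pics/scene7.png',cv2.resize(p[150:260,250:370],None,fx=5.4,fy=5.4,interpolation=cv2.INTER_CUBIC))
p,d=env.camera('top'); cv2.imwrite('pics/top7.png',cv2.resize(p[150:250,130:270],None,fx=5.6,fy=5.6,interpolation=cv2.INTER_CUBIC))
E
```

```text
[ 0.46819212 -0.00901351  0.27099115] 0.020398662884703874 [-0.63634907  0.54030006 -2.51119564]
```

View pics/scene7.png

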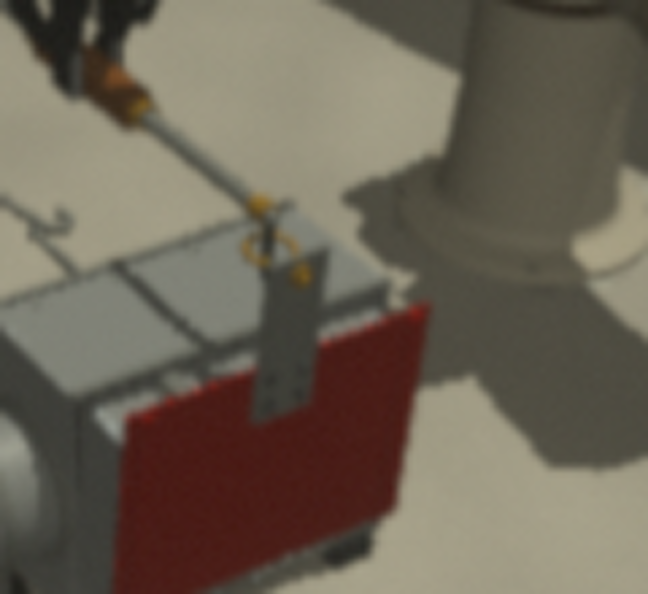

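View pics/top7.png

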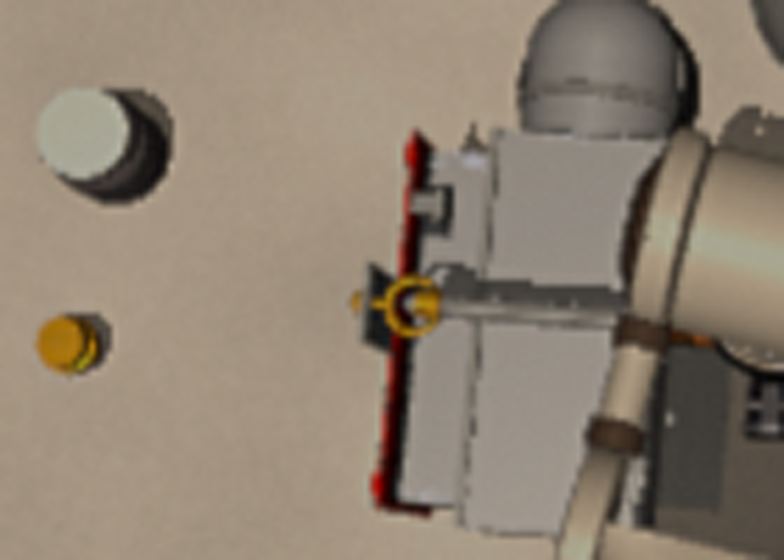

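Request:
{"fn": "step_arm", "kwargs": {
  "moves": "0 -1 0 0; 0 -1 -1 0; 0 -1 -3 0; 0 0 -4 0; 0 0 -5 0"
}}

```text
time_s: 20.18
tool_pos: [0.4684, -0.0058, 0.2843]
ee_rot: [3.142, 0.0, -0.109]
force: [0.3, 0.1, -2.2]
gripper_width: 0.0205
```

Request:
{"fn": "step_arm", "kwargs": {
  "moves": "0 0 -6 0; 0 0 -8 0; 0 0 -10 0; 0 0 -12 0; 0 0 -12 0"
}}

```text
time_s: 20.6
tool_pos: [0.4686, -0.006, 0.3335]
ee_rot: [3.141, -0.001, -0.109]
force: [0.1, 1.5, -2.1]
gripper_width: 0.0204
```

```bash
python3 - <<'E'
from h import *
s=env.get_state(); print(s['tool_pos'],s['gripper_width'],s['force'])
p,d=env.camera('scene'); cv2.imwrite('pics/scene8.png',cv2.resize(p[130:260,230:370],None,fx=4.6,fy=4.6,interpolation=cv2.INTER_CUBIC))
plan((.5438,-.2515,.33),-.029,15)
E
```

```text
[ 0.46859292 -0.00598991  0.33346862] 0.02043828881963178 [ 0.12236598  1.46138382 -2.09973334]
6.7 15.7 0.4 -0.0053; 6.6 15.7 0.4 -0.0053; 6.5 15.8 0.4 -0.0053; 6.4 15.8 0.4 -0.0053; 6.4 15.9 0.4 -0.0053;
6.3 15.9 0.4 -0.0053; 6.2 15.9 0.4 -0.0053; 6.1 16.0 0.4 -0.0053; 6.0 16.0 0.4 -0.0053; 5.9 16.0 0.4 -0.0053;
5.8 16.0 0.4 -0.0053; 5.8 16.1 0.4 -0.0053; 5.7 16.1 0.4 -0.0053; 5.6 16.1 0.4 -0.0053; 5.5 16.2 0.4 -0.0053;
```

View pics/scene8.png

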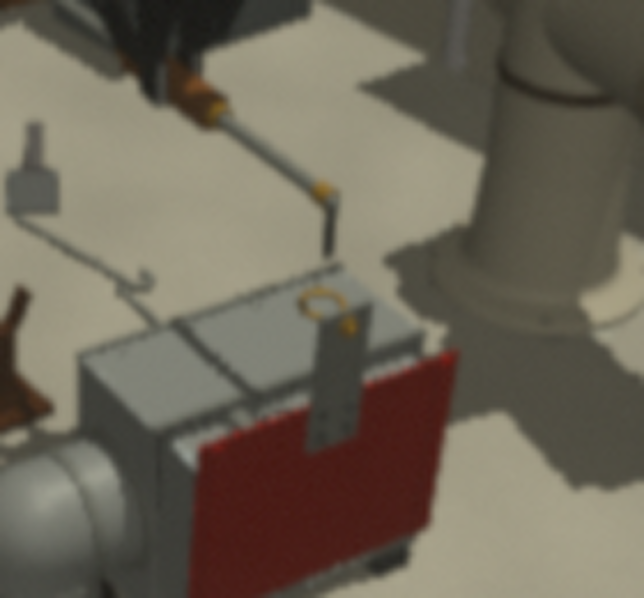

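Unhooked, flap stays shut. Back to the rest.

Request:
{"fn": "step_arm", "kwargs": {
  "moves": "7 16 0 -0.005; 7 16 0 -0.005; 6 16 0 -0.005; 6 16 0 -0.006; 6 16 0 -0.006"
}}

```text
time_s: 21.07
tool_pos: [0.4928, -0.0896, 0.3325]
ee_rot: [3.141, -0.001, -0.082]
force: [0.2, 0.7, -1.7]
gripper_width: 0.0204
```

Request:
{"fn": "step_arm", "kwargs": {
  "moves": "6 16 0 -0.005; 6 16 0 -0.005; 6 16 0 -0.005; 6 16 0 -0.006; 6 16 0 -0.006"
}}

```text
time_s: 21.48
tool_pos: [0.517, -0.1716, 0.3324]
ee_rot: [3.141, -0.0, -0.055]
force: [0.1, 0.4, -1.6]
gripper_width: 0.0204
```

Request:
{"fn": "step_arm", "kwargs": {
  "moves": "6 16 0 -0.005; 6 16 0 -0.005; 6 16 0 -0.005; 5 16 0 -0.006; 5 14 0 -0.005"
}}

```text
time_s: 21.9
tool_pos: [0.5413, -0.251, 0.3322]
ee_rot: [3.141, -0.0, -0.029]
force: [0.1, 0.2, -2.1]
gripper_width: 0.0204
```

Request:
{"fn": "step_arm", "kwargs": {
  "moves": "0 0 0 0; 0 0 0 0; 0 0 0 0; 0 0 0 0; 0 0 0 0"
}}

```text
time_s: 22.32
tool_pos: [0.5411, -0.2491, 0.3322]
ee_rot: [3.142, -0.0, -0.028]
force: [-0.3, -0.7, -2.6]
gripper_width: 0.0204
```

```bash
python3 - <<'E'
from h import *
s=env.get_state(); print(s['tool_pos'],s['ee_rot'],s['gripper_width'],s['force'])
plan((.5438,-.2515,.16),-.029,10)
E
```

```text
[ 0.54108005 -0.2490919   0.33218776] [ 3.14156446e+00 -2.26911712e-04 -2.82034409e-02] 0.020389802528518144 [-0.27079835 -0.71462449 -2.55528353]
0.3 0.2 17.2 0.0001; 0.3 0.2 17.2 0.0001; 0.3 0.2 17.2 0.0001; 0.3 0.2 17.2 0.0001; 0.3 0.2 17.2 0.0001;
0.3 0.2 17.2 0.0001; 0.3 0.2 17.2 0.0001; 0.3 0.2 17.2 0.0001; 0.3 0.2 17.2 0.0001; 0.3 0.2 17.2 0.0001;
```

Request:
{"fn": "step_arm", "kwargs": {
  "moves": "3 2 10 0.001; 0 0 20 0; 0 0 25 0; 0 0 25 0; 0 0 25 0"
}}

```text
time_s: 22.73
tool_pos: [0.544, -0.2515, 0.2252]
ee_rot: [-3.142, 0.0, -0.03]
force: [-0.3, -0.4, -2.5]
gripper_width: 0.0204
```

Request:
{"fn": "step_arm", "kwargs": {
  "moves": "0 0 25 0; 0 0 25 0; 0 0 20 0; 0 0 10 0; 0 0 5 0"
}}

```text
time_s: 23.15
tool_pos: [0.5429, -0.2509, 0.1394]
ee_rot: [-3.139, 0.003, -0.03]
force: [-0.8, 0.0, -2.2]
gripper_width: 0.0202
```

Request:
{"fn": "step_arm", "kwargs": {
  "moves": "0 0 0 0; 0 0 0 0; 0 0 0 0; 0 0 0 0; 0 0 0 0"
}}

```text
time_s: 23.57
tool_pos: [0.5447, -0.2524, 0.1432]
ee_rot: [3.14, -0.002, -0.03]
force: [0.9, -0.3, -1.9]
gripper_width: 0.0206
```

```bash
python3 - <<'E'
from h import *
s=env.get_state(); print(s['tool_pos'],s['ee_rot'],s['gripper_width'],s['force'])
p,d=env.camera('scene'); cv2.imwrite('pics/scene9.png',cv2.resize(p[130:250,150:270],None,fx=5,fy=5,interpolation=cv2.INTER_CUBIC))
p,d=env.camera('top'); cv2.imwrite('pics/top9.png',cv2.resize(p[150:250,260:410],None,fx=5,fy=5,interpolation=cv2.INTER_CUBIC))
E
```

```text
[ 0.5446525  -0.25235974  0.14316078] [ 3.14035195e+00 -1.81475330e-03 -2.99804753e-02] 0.02061445251751022 [ 0.9274354  -0.28393182 -1.94109685]
```

View pics/scene9.png

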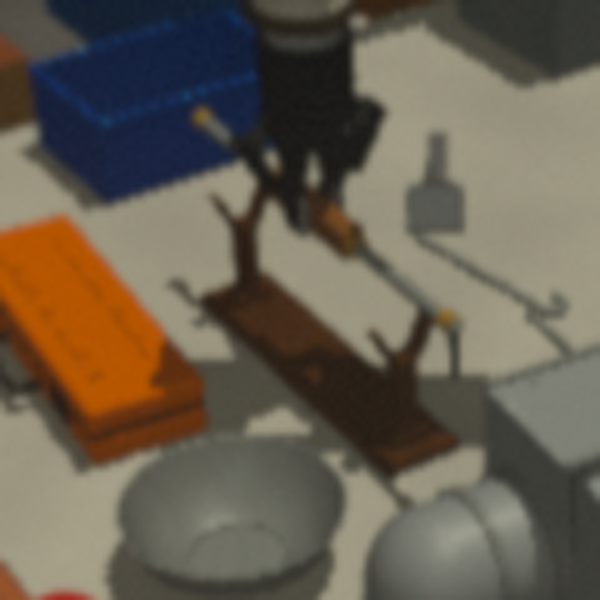

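View pics/top9.png

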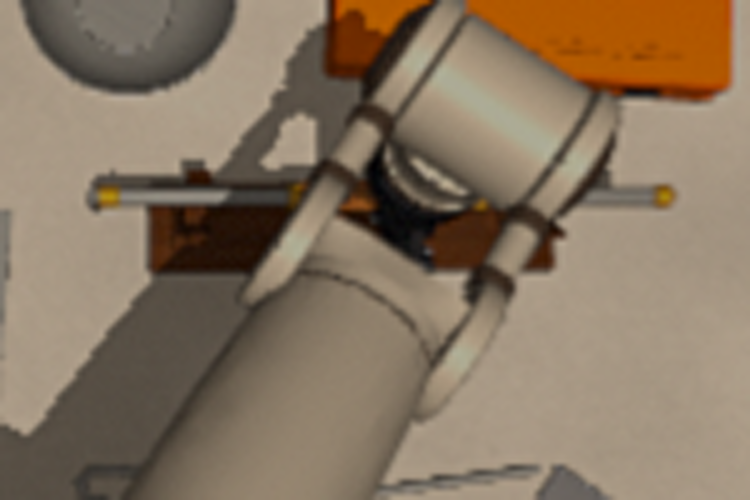

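```bash
python3 - <<'E'
from h import *
print(plane('top',[(281.2,188.9),(392.4,189.0)],.165), tri((188.5+.0+51.3,193.2),(281.2,188.9)), tri((190.0,152.9),(392.4,189.)))
E
```

```text
[[ 0.54893849 -0.05853063  0.165     ]
 [ 0.53650547 -0.43997159  0.165     ]] (array([ 0.54866083, -0.05802634,  0.1619353 ]), np.float64(0.0019899990841179926)) (array([ 0.53731878, -0.44169314,  0.16003444]), np.float64(0.00017491301125714293))
```

Request:
{"fn": "step_arm", "kwargs": {
  "moves": "0 0 8 0; 0 0 10 0; 0 0 12 0; 0 0 10 0; 0 0 8 0"
}}

```text
time_s: 24.08
tool_pos: [0.543, -0.2512, 0.0913]
ee_rot: [-3.14, 0.003, -0.03]
force: [-1.0, -0.4, -1.8]
gripper_width: 0.0208
```

Request:
{"fn": "step_arm", "kwargs": {
  "moves": "0 0 4 0; 0 0 3 0; 0 0 3 0; 0 0 2 0; 0 0 0 0"
}}

```text
time_s: 24.5
tool_pos: [0.544, -0.2519, 0.0818]
ee_rot: [-3.142, 0.0, -0.03]
force: [-0.0, 0.5, -2.2]
gripper_width: 0.0206
```

Request:
{"fn": "step_arm", "kwargs": {
  "moves": "0 0 1 0; 0 0 0.5 0; 0 0 0 0; 0 0 0 0; 0 0 0 0"
}}

```text
time_s: 24.92
tool_pos: [0.5442, -0.2521, 0.0807]
ee_rot: [3.141, -0.001, -0.03]
force: [0.1, -1.1, -1.4]
gripper_width: 0.0205
```

Request:
{"fn": "step_arm", "kwargs": {
  "moves": "0 0 0.7 0; 0 0 0 0; 0 0 0 0; 0 0 0 0; 0 0 0 0"
}}

```text
time_s: 25.33
tool_pos: [0.5443, -0.2521, 0.0805]
ee_rot: [3.141, -0.001, -0.03]
force: [-2.2, 1.8, 5.2]
gripper_width: 0.0205
```

Request:
{"fn": "step_arm", "kwargs": {
  "moves": "0 0 0 0; 0 0 0 0; 0 0 0 0; 0 0 0 0; 0 0 0 0",
  "hand": 1
}}

```text
time_s: 25.75
tool_pos: [0.544, -0.2519, 0.0795]
ee_rot: [-3.141, 0.0, -0.03]
force: [-0.1, -0.1, 0.4]
gripper_width: 0.0794
```

Request:
{"fn": "step_arm", "kwargs": {
  "moves": "0 0 0 0; 0 0 0 0; 0 0 0 0; 0 0 0 0; 0 0 0 0"
}}

```text
time_s: 26.17
tool_pos: [0.544, -0.2519, 0.0797]
ee_rot: [-3.142, 0.0, -0.03]
force: [-0.8, 0.6, -0.4]
gripper_width: 0.0856
```

Request:
{"fn": "step_arm", "kwargs": {
  "moves": "0 0 -4 0; 0 0 -8 0; 0 0 -15 0; 0 0 -20 0; 0 0 -25 0"
}}

```text
time_s: 26.58
tool_pos: [0.5433, -0.2514, 0.1518]
ee_rot: [-3.14, 0.002, -0.03]
force: [-0.7, -0.3, -0.1]
gripper_width: 0.0856
```

Request:
{"fn": "step_arm", "kwargs": {
  "moves": "0 0 -30 0; 0 0 -30 0; 0 0 -30 0; 0 0 -25 0; 0 0 -15 0"
}}

```text
time_s: 27.0
tool_pos: [0.545, -0.2526, 0.2868]
ee_rot: [3.138, -0.005, -0.03]
force: [0.9, -0.3, 0.9]
gripper_width: 0.0856
```

Request:
{"fn": "step_arm", "kwargs": {
  "moves": "-35 0 0 0; -40 0 0 0; -40 0 0 0; -40 0 0 0; -20 0 0 0"
}}

```text
time_s: 27.42
tool_pos: [0.3662, -0.2461, 0.2823]
ee_rot: [3.141, 0.001, -0.031]
force: [0.1, -1.3, -0.5]
gripper_width: 0.0853
```

Request:
{"fn": "step_arm", "kwargs": {
  "moves": "0 0 0 0; 0 0 0 0; 0 0 0 0; 0 0 0 0; 0 0 0 0"
}}

```text
time_s: 27.83
tool_pos: [0.3698, -0.2466, 0.2818]
ee_rot: [-3.141, -0.0, -0.029]
force: [-0.3, 0.2, 0.7]
gripper_width: 0.085
```

```bash
python3 - <<'E'
from h import *
s=env.get_state(); print(s['tool_pos'],s['gripper_width'],s['force'],abs(s['qvel']).max())
p,d=env.camera('scene'); cv2.imwrite('pics/scene10.png',cv2.resize(p[100:320,130:380],None,fx=2.7,fy=2.7,interpolation=cv2.INTER_CUBIC))
p,d=env.camera('top'); cv2.imwrite('pics/top10.png',cv2.resize(p[130:280,130:420],None,fx=2.7,fy=2.7,interpolation=cv2.INTER_CUBIC))
h=cv2.cvtColor(p,cv2.COLOR_BGR2HSV); g=(h[...,0]>18)&(h[...,0]<32)&(h[...,1]>150)&(h[...,2]>90)
k,l,st,c=cv2.connectedComponentsWithStats(g.astype(np.uint8))
for i in range(1,k):
    if st[i,4]>2: print(c[i].round(1),plane('top',c[i],.103)[0].round(4))
E
```

```text
[ 0.3698212  -0.24664989  0.28175956] 0.0850463502610086 [-0.32502792  0.23777679  0.73844732] 0.005059589063130797
[255.7 106.3] [0.8731 0.0218 0.103 ]
[265.4 106.4] [ 0.8716 -0.0144  0.103 ]
[280.5 191.7] [ 0.5486 -0.0587  0.103 ]
[316.4 191.8] [ 0.5443 -0.188   0.103 ]
[351.5 192. ] [ 0.5395 -0.3138  0.103 ]
[386.9 191.7] [ 0.5367 -0.4403  0.103 ]
[200.9 203.2] [0.5158 0.2292 0.103 ]
[207.5 205.5] [0.5068 0.2054 0.103 ]
[141.4 211.3] [0.4932 0.4427 0.103 ]
```

View pics/scene10.png

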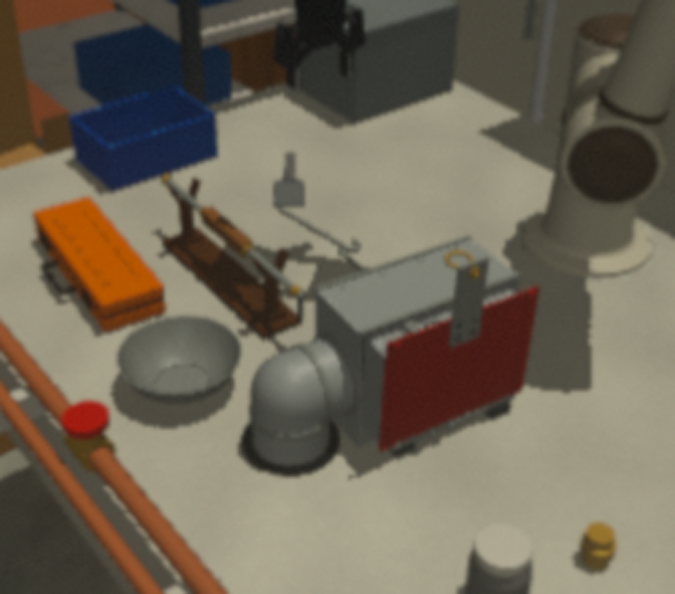

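View pics/top10.png

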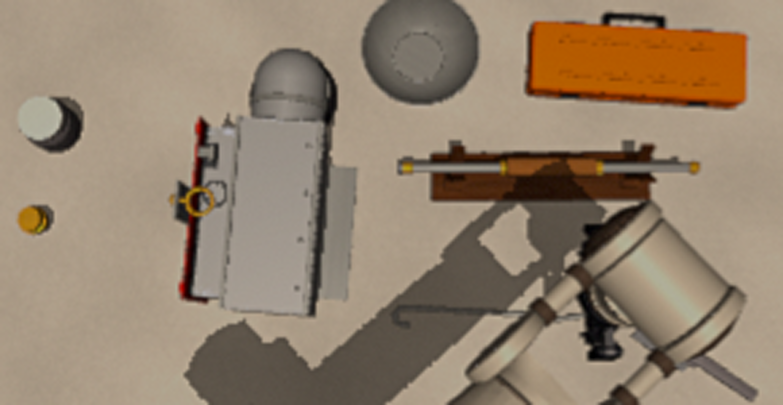

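```bash
python3 - <<'E'
from h import *
p,d=env.camera('top'); C=cloud('top',d); C0=np.load('topC.npy')
for u in range(280,390,8):
    print(u,C[189:195,u,2].max().round(4),C0[188:195,u,2].max().round(4))
# changes of other objects
m=(abs(C[...,2]-C0[...,2])>.02); print([ (n,m[a:b,c:e].mean().round(3)) for n,(a,b,c,e) in dict(bowl=(125,170,262,310),case=(133,172,322,410),jar=(163,188,134,164),coup=(203,220,134,152)).items()])
E
```

```text
280 0.1085 0.1033
288 0.1014 0.1023
296 0.1065 0.1051
304 0.1037 0.1009
312 0.103 0.1043
320 0.1103 0.114
328 0.1106 0.1128
336 0.1121 0.1117
344 0.1165 0.1093
352 0.1119 0.1062
360 0.1056 0.1028
368 0.1044 0.1011
376 1.4996 0.1045
384 0.1059 0.1007
[('bowl', np.float64(0.011)), ('case', np.float64(0.009)), ('jar', np.float64(0.005)), ('coup', np.float64(0.003))]
```

```bash
python3 - <<'E'
from h import *
A=[env.camera('top')[1] for _ in range(6)]
p,_=env.camera('top')
cv2.imwrite('pics/top11.png',cv2.resize(p[165:215,270:400],None,fx=6,fy=6,interpolation=cv2.INTER_CUBIC))
C=np.median([cloud('top',d) for d in A],0); C0=np.load('topC.npy')
for a,b in ((282,292),(294,314),(320,348),(353,366),(366,374),(378,385)):
    z=np.sort(C[188:196,a:b,2],0)[-3:-1]; z0=np.sort(C0[188:196,a:b,2],0)[-3:-1]
    print(a,b,np.median(z).round(4),np.median(z0).round(4))
p,_=env.camera('scene');cv2.imwrite('pics/scene11.png',cv2.resize(p[155:230,180:255],None,fx=8,fy=8,interpolation=cv2.INTER_CUBIC))
E
```

```text
282 292 0.1003 0.1006
294 314 0.1003 0.0998
320 348 0.109 0.1097
353 366 0.0999 0.1007
366 374 0.1017 0.1015
378 385 0.0991 0.0988
```

View pics/top11.png

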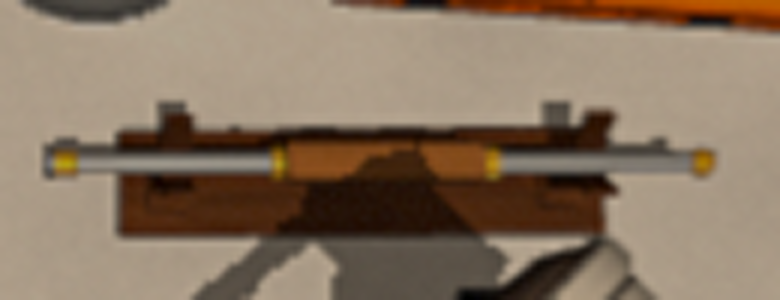

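View pics/scene11.png

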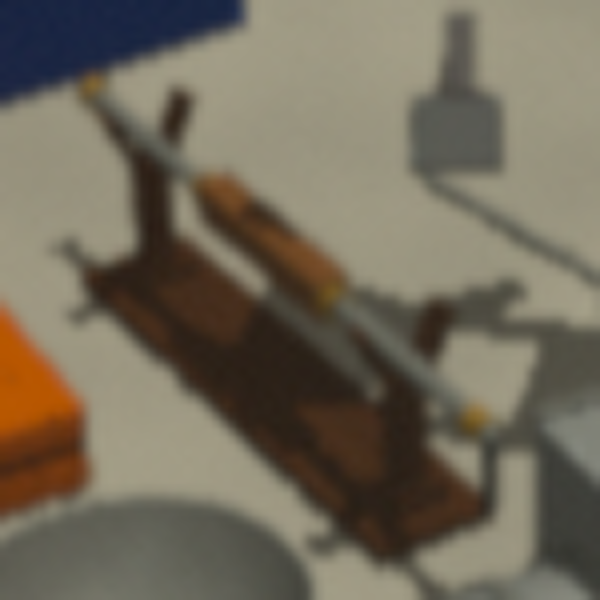

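The rod lies in both cradles at the same height as at the start, within about 1 mm. Handing in.

```bash
python3 -c "
from rig import env
print(env.close_job(), env.get_state()['time_s'])"
```

```text
the job is handed in; nothing more can be done
the job is handed in; nothing more can be done
```

The flap is shut and the pole is back in its rest, in both cradles. I handed the job in at about 28 s.

- **Drawing the flap:** I dropped the hook into the ring and drew the flap along its arc. The pull was 1–3 N on the way. It rose to about 10 N over the ball catch, fell to under 1 N, then rose to 11 N with no further movement on the seat. These readings come at the end of each 0.4 s move; none was above about 12 N.
- **Flap:** It stayed upright after I eased off and after I unhooked, and it was still shut in both later camera views.
- **Pole:** The rod's height along its length matches the start within about 1 mm. It lies in both notches with the hook hanging down. The tail end sits about 2.5 mm to one side of where it was, still inside its notch.
- **Other things:** Depth readings showed the bowl, case, jar and coupling unmoved. I saw no change in the scraper and pegs in the pictures, but I did not measure them.
- **Disagreement:** A first single-frame depth check suggested the pole's tail was about 3 mm high. The median of six frames did not confirm it, so I put it down to noise.

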